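# Hang the clothes brush on its peg and test the hold

## Task

Take the clothes brush out of the caddy and hang it by the hole in its handle on the middle peg of the rack, past the knob. Before you let go, tug it gently straight down (8 N or so, for half a second) to be sure that the peg holds it; the rail is only clamped, so never push or knock the rack hard (45 N is too much). Leave the brush hanging still and the other things undisturbed.

Things in the scene. Friction and masses are not known exactly. Their poses are not given: they have to be found in the camera images.
- brush: Wooden clothes brush, loose, 0.11 to 0.22 kg, 201 mm long, upright on its toe in one compartment of the caddy. Origin: centre of the toe; z up to the handle's end, y across the width, x through the thickness. Head 52 wide, 18 thick, 108 mm long, black bristles 19 mm out of its -x face; above it a straight handle 36 mm wide (y), 16 mm thick (x), with a hole near its end.
- brush_hole (a point): Centre of the round hole, 20 mm across, through the brush's handle along the brush's x; 184 mm above the toe, 17 mm below the handle's end; axes as the brush. Grip the handle across its 36 mm width with the TCP 5 to 15 mm below this point: the peg then passes between the fingers and the gripper's body stays clear of the handle's end. Hung, its centre is 6.5 mm below the peg's axis.
- rack: Accessory rack, fixed: marble foot 130 x 360 x 20 mm, two uprights 305 mm high, and a dark wooden rail 350 x 44 mm, 18 mm thick, clamped to them, with three equal pegs 110 mm apart on its front (-x) side; a shoehorn hangs on the left (+y) peg. Origin: centre of the foot's underside; y along the rail. The middle peg is at y = 0 and points along -x; rail front face at x = +2 mm.
- caddy: Open dark wooden caddy, fixed, 88 x 252 x 70 mm high, floor 6 mm thick, two dividers that make three compartments in a row along its y. Origin: centre of the underside.
- spray: Small amber bottle, 44 mm across, 95 mm high, standing in another compartment of the caddy. Origin: centre of the underside. Leave it.
- shoe_brush: Short block-shaped shoe brush without handle, 46 mm wide, 95 mm high, standing in another compartment of the caddy. Origin: centre of the underside. Leave it.
- perfume: Round glass jar with a brass cap, 48 mm across, 85 mm high, on the counter. Origin: centre of the underside. Leave it.
- dish: Shallow stone dish, 100 mm across, 22 mm high, on the counter. Origin: centre of the underside. Leave it.
- peg_foot (a point): The foot's top, under the root of the middle peg (x = 2, y = 0, 20 mm up; axes as the rack). The peg's axis is 220 to 240 mm above this point: the rail is clamped anew each time, its height is not measured and must be seen or felt (rail's top edge 14 mm above the axis). Level rigid brass peg: neck 7 mm thick, 60 mm long from the rail, then a flat-ended knob 14 mm thick, 10 mm long.

How it is judged:
By the outcome, as a careful person would: the job done as asked, in the order asked, and still so for the second after the job is handed in, with the robot touching nothing.
It also fails if it takes over 69 s, if anything falls off the work surface, if the arm or the gripper's body presses on something with over 40 N, if the wrist force passes 120 N, or if a joint passes its speed limit or range.

## Robot

A 7-joint arm with a two-finger parallel gripper is mounted at the origin on the work surface. World frame = base frame: x ahead of the robot, y to its left, z up, the work surface at z = 0. Lengths are in m, angles in rad, forces in N, time in s.
With the tool pointing down it reaches from about 0.4 to 0.9 m from the base axis. Payload 5.5 kg.
Tool frame: the origin (TCP) lies between the finger pads, 19 mm behind the fingertips; this is the grasp point; z points along the fingers, y is the line along which they close (so a half turn about z gives the same grasp; the last joint's range is limited). The gripper opens to 92 mm and grips with 3 to 60 N. Pads are 19 mm wide; open, the fingers measure 130 mm over their backs; the gripper's body (75 mm by 190 mm) begins 47 mm behind the grasp point.
Start: joints at [1.521, 0.501, -0.427, 1.55, 0.221, 1.138, -0.21], TCP at [0.2, -0.618, 0.246] pointing down, gripper open.
Joint ranges: [-2.88, 2.88], [-0.31, 2.03], [-1.54, 1.56], [0.2, 2.42], [-1.41, 4.55], [0.19, 2.02], [-2.57, 2.57]. Speed limits (rad/s): [2.57, 2.57, 3.14, 3.14, 3.14, 3.14, 3.14].

## Interface

Orientations are given as a unit quaternion [x, y, z, w].
In Python, from rig import manip gives the robot as it stands.
- The arm moves only by the tool send_rows, never from a script. Its argument "series" is a list that holds one entry, the list of rows, each a list of 7 numbers: the shift along the tool's x, y, z in mm, then the turn, a rotation vector about the tool's x, y, z in degrees, then the closure in counts, from 0 (fully open) to 255 (shut). In form: [[[x, y, z, ax, ay, az, claw], ...]]. A call has 1 to 8 rows; each row is the pose to reach, as a shift and turn from the pose commanded when the call began, along the tool's axes at that moment; what a row does not reach only later rows make up. A row lasts 1/12 s, in which the tool goes at most 41.7 mm and 7.16 degrees, less where a joint would pass 70% of its speed; a pose out of reach is approached as far as the arm can. A call with a gripper value outside its range is refused whole. The fingers move at their own pace and stop on an object; "grip_force" is the grip in N (left out, the last holds). Time passes only in rows, so rows that repeat a pose let the fingers close. It gives the time, the measured TCP pose, the force, the opening and the grip force at its end, in the units of the state.
- manip.read_state(): the state, without advancing time (a new reading comes with each control period).
- manip.read_camera(name): name is "side" or "top" or "wrist"; returns (picture, depth): 384x512x3 uint8, red, green, blue; 384x512 float32, m along the optical axis (not along the pixel's ray), 0 where there is no reading.
- manip.calibration(name): a dict with "intrinsics" (3x3 intrinsics, pixels), "R" (3x3) and "t" (3): a world point X has camera coordinates R X + t. Camera axes: x right, y down, z forward; pixel columns grow to the right and rows downward; lengths in m; the calibration is good to about 2 mm. A picture is of the moment at which its call begins: read the wrist's pose just before it. calibration takes no time and is no camera call; for the wrist camera it gives the pose at the moment of the call.
- manip.job_done(): hands the job in; it is judged then, once.
Trained networks look in the newest picture that a camera, given by its name, has taken for a name from the list of things; names that differ only in an ending like _2 or _b are one class to them, and where a whole thing is asked for, a point or a joint stands for the part that bears it (a point fixed in the world has none). Each returns a list of dicts, best first, with "score" (0 to 1); they miss things now and then, are a little off and sometimes report something else, mostly with a low value. They report only what shows in the picture. A call takes as long as a camera call.
- manip.boxes_of(camera, target): "extent" ([left, top, right, bottom] as shares, 0 to 1, of the picture: columns of its width, rows of its height, round what is visible of it).
- manip.mark_of(camera, target): "xy" ([column, row] as shares, 0 to 1, of the picture: columns of its width, rows of its height: a listed point, or the origin of a listed thing).
The state is a dict: "t": time; "joint_positions": joint angles; "dq": joint speeds; "joint_efforts": joint torques, N m; "tool_pos": TCP position; "tool_rot": TCP orientation; "contact_force": force on the tool from outside, world axes, zero at the start; "moment": the same for the moment, N m; "width": finger opening in m; "grip_force": force on a finger pad.
Only numpy, scipy, OpenCV 4.12 (cv2) and the standard library are available. Lean on these libraries where they do the work, as an engineer would, in place of code of your own. Each camera call takes 0.05 s, during which the arm holds its last target. There are 200 camera calls.

## Working session

There is one attempt and no reset: what is moved stays moved. The work goes in short steps, Python scripts to look and compute and a tool call to move; the robot and the scene stay as the last step left them, time stands still between calls to the robot, and variables do not carry over. Pictures are saved under pics/ and viewed, at most 10 in all, crops included, and the job is handed in when it is done.

Besides the shell and the picture viewer there is one more tool, called in YAML: its name, and indented under it one key for each argument. send_rows: Moves the arm, as the interface text tells. Its arguments: {"type":"object","properties":{"series":{"type":"array"},"grip_force":{"type":"number"}},"required":["series"]}

```bash
mkdir -p pics
cat > h.py <<'E'
import numpy as np, cv2
from rig import manip
from scipy.spatial.transform import Rotation as Ro
np.set_printoptions(precision=4,suppress=True)
def cloud(cam,D,C):
    K=np.array(C['intrinsics']);R=np.array(C['R']);t=np.array(C['t'])
    v,u=np.mgrid[:D.shape[0],:D.shape[1]]
    P=np.stack([(u-K[0,2])/K[0,0]*D,(v-K[1,2])/K[1,1]*D,D],-1)
    return (P-t)@R   # world
def proj(C,X):
    K=np.array(C['intrinsics']);p=K@(np.array(C['R'])@np.asarray(X)+np.array(C['t']));return p[:2]/p[2]
def ray(C,u,v):
    K=np.array(C['intrinsics']);R=np.array(C['R']);d=R.T@np.linalg.inv(K)@[u,v,1];return -R.T@np.array(C['t']),d
def save(n,im): cv2.imwrite('pics/'+n+'.png',im[...,::-1])
E
python3 - <<'E'
from h import *
s=manip.read_state();print(s['t'],s['tool_pos'],s['tool_rot'],s['contact_force'],s['width'])
for c in ['side','top']:
    C=manip.calibration(c);im,D=manip.read_camera(c);save(c+'0',im);W=cloud(c,D,C)
    np.savez(c+'0.npz',im=im,D=D,W=W)
    print(c,'campos',-np.array(C['R']).T@C['t'],np.array(C['R'])[2])
    for n in ['brush','brush_hole','rack','caddy','peg_foot','spray','shoe_brush','perfume','dish']:
        for f in ['mark_of','boxes_of']:
            if f=='boxes_of' and n in('brush_hole','peg_foot'):continue
            r=getattr(manip,f)(c,n)[:1]
            for q in r:
                p=np.array(q.get('xy',q.get('extent')))*np.tile([512,384],len(q.get('xy',q.get('extent')))//2)
                e=''
                if f=='mark_of':
                    u,v=np.clip(p.round().astype(int),0,[511,383]);e=W[v,u]
                print(n,f[:4],round(q['score'],2),p.round(1),e)
E
```

```text
0.0 [ 0.1998 -0.6178  0.2445] [ 0.9878  0.1558 -0.0001 -0.001 ] [-0.7146  1.5734  0.1171] 0.09173252330184568
side campos [ 0.3897 -0.4145  0.7332] [ 0.232   0.5666 -0.7907]
brush mark 0.71 [296.5 325.4] [ 0.5434 -0.2478  0.0844]
brush boxe 0.95 [281.9 275.3 320.9 338. ] 
brush_hole mark 0.57 [310.2 286.1] [ 0.5615 -0.2321  0.2073]
rack mark 0.61 [214.9 149.5] [0.5582 0.3038 0.0209]
rack boxe 0.8 [129.   35.8 275.9 177.7] 
caddy mark 0.88 [294.1 331.8] [ 0.5446 -0.2469  0.0394]
caddy boxe 0.81 [238.4 261.1 363.4 384. ] 
peg_foot mark 0.79 [209.9 144.2] [0.5512 0.3301 0.0195]
spray mark 0.68 [270.9 299.9] [ 0.523  -0.1815  0.0663]
spray boxe 0.9 [258.4 277.4 282.9 310.6] 
shoe_brush mark 0.81 [319.3 361.2] [ 0.5604 -0.3136  0.058 ]
shoe_brush boxe 0.94 [308.8 332.5 345.2 372.4] 
perfume mark 0.75 [198.5 244.3] [ 0.4274 -0.0001  0.0515]
perfume boxe 0.72 [181.8 219.3 209.8 254.1] 
dish mark 0.73 [307.5 226.9] [ 0.694  -0.0211  0.0033]
dish boxe 0.65 [290.9 204.1 330.4 239.8] 
top campos [0.5303 0.0101 1.0439] [ 0.0542  0.0095 -0.9985]
brush mark 0.79 [349.5 197.3] [ 0.5706 -0.2208  0.0062]
brush boxe 0.89 [339.9 192.7 380.5 212.8] 
brush_hole mark 0.95 [370.4 197.9] [ 0.5617 -0.2231  0.2069]
rack mark 0.6 [151.8 196.1] [0.5599 0.3227 0.0222]
rack boxe 0.59 [ 67.2 111.8 187.  275.6] 
caddy mark 0.75 [352.  205.8] [ 0.5445 -0.2083  0.0977]
caddy boxe 0.57 [309.1 177.3 409.3 233.4] 
peg_foot mark 0.81 [149.3 195.3] [0.5625 0.3319 0.0197]
spray mark 0.74 [325.8 213.8] [ 0.5225 -0.1466  0.0754]
spray boxe 0.83 [318.  205.2 337.8 219. ] 
shoe_brush mark 0.73 [380.4 192.3] [ 0.5814 -0.2777  0.101 ]
shoe_brush boxe 0.67 [374.7 184.  400.  201.8] 
perfume mark 0.79 [258.  245.5] [0.4394 0.0272 0.0851]
perfume boxe 0.75 [251.8 239.1 268.9 260.8] 
dish mark 0.75 [279.  144.8] [ 0.7124 -0.0235  0.0025]
dish boxe 0.72 [259.4 131.1 295.3 167.7]
```

View pics/side0.png

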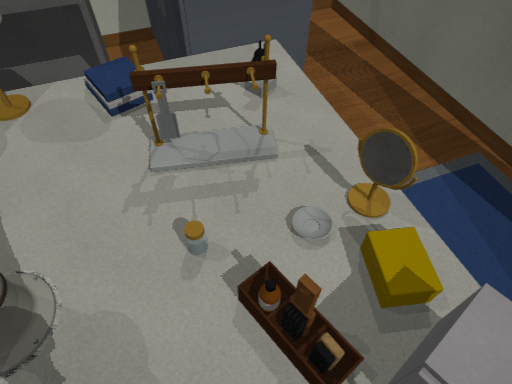

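View pics/top0.png

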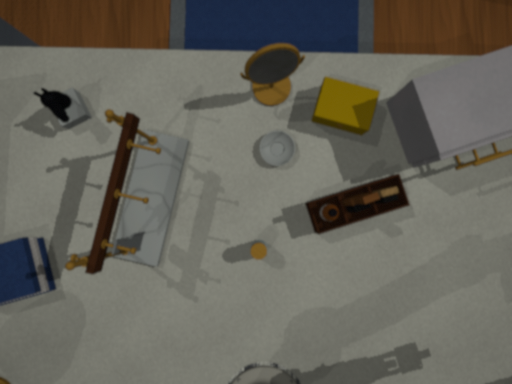

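The side view shows the rack at top left, with its rail at rows 62–88 and the middle knob near (207,82). The brush handle is at (305,293), in the caddy's middle compartment. The top view shows the rail as a dark strip from (130,115) to (95,270), with the middle peg running from (118,193) to (147,200). Next I measure axes and heights from depth.

Run:
```python
from h import *
def ax(P):
    m=P.mean(0);w,V=np.linalg.eigh(np.cov((P-m).T));return m,V[:,-1],np.sqrt(w)
for c in ['top','side']:
    z=np.load(c+'0.npz');W=z['W'];im=z['im'].astype(int);D=z['D']
    bx=dict(top=(67,100,192,285),side=(125,30,285,100))[c]
    M=np.zeros(D.shape,bool);M[bx[1]:bx[3],bx[0]:bx[2]]=1
    dark=(im.sum(-1)<230)
    r=M&dark&(W[...,2]>.2)&(W[...,2]<.3)
    P=W[r];print(c,'rail n',r.sum(),'z pct',np.percentile(P[:,2],[1,5,25,50,75,95,99]))
    zt=np.percentile(P[:,2],95);Q=P[P[:,2]>zt-.006]
    m,a,w=ax(Q[:,:2]);print(' top edge mean',m,'axis deg',np.degrees(np.arctan2(a[1],a[0])),'len',np.ptp((Q[:,:2]-m)@a), 'wid',np.percentile((Q[:,:2]-m)@[-a[1],a[0]],[2,50,98]))
    # pegs: brass non-dark at height .2-.26
    p=M&~dark&(W[...,2]>.2)&(W[...,2]<.285)
    n,L,st,ce=cv2.connectedComponentsWithStats(p.astype(np.uint8))
    for i in range(1,n):
        if st[i,4]>8: print('  comp',st[i],W[L==i].mean(0),W[L==i].min(0),W[L==i].max(0))
    # handle
    h=(W[...,2]>.17)&(abs(W[...,0]-.56)<.05)&(abs(W[...,1]+.225)<.05)
    P=W[h];print(' handle n',h.sum(),'zmax',np.percentile(P[:,2],[50,95,99]))
    T=P[P[:,2]>np.percentile(P[:,2],95)-.006];m,a,w=ax(T[:,:2]);print('  top face',len(T),T.mean(0),'deg',np.degrees(np.arctan2(a[1],a[0])),np.ptp((T[:,:2]-m)@a),np.ptp((T[:,:2]-m)@[-a[1],a[0]]))
    for lo in (.12,.15,.18,.20):
        g=(abs(W[...,2]-lo)<.006)&(abs(W[...,0]-.56)<.05)&(abs(W[...,1]+.225)<.045);
        if g.sum()>5: m,a,w=ax(W[g][:,:2]);print('  z',lo,g.sum(),m,np.degrees(np.arctan2(a[1],a[0])))
    # caddy
    g=(W[...,2]>.06)&(W[...,2]<.075)&(abs(W[...,0]-.55)<.1)&(abs(W[...,1]+.22)<.17);pts=W[g][:,:2].astype(np.float32)
    print(' caddy',cv2.minAreaRect(pts*1000))
im=np.load('side0.npz')['im'];s=cv2.resize(np.ascontiguousarray(im[255:384,230:370]),None,fx=4,fy=4,interpolation=2)
t=cv2.resize(np.ascontiguousarray(np.load('side0.npz')['im'][30:180,120:285]),None,fx=3.4,fy=3.4,interpolation=2)
h=max(s.shape[0],t.shape[0]);o=np.zeros((h,s.shape[1]+t.shape[1],3),np.uint8);o[:s.shape[0],:s.shape[1]]=s;o[:t.shape[0],s.shape[1]:]=t
o=cv2.resize(o,(800,int(h*800/o.shape[1])));save('crop1',o)
```

```text
top rail n 2978 z pct [0.2191 0.2244 0.2445 0.2573 0.2603 0.2625 0.2864]
 top edge mean [0.5559 0.3414] axis deg 168.30712113721864 len 0.34744928305831635 wid [-0.0155  0.0003  0.0093]
  comp [107 119   5   4   9] [0.7147 0.3576 0.2405] [0.7124 0.3542 0.2338] [0.7179 0.3616 0.2473]
  comp [116 122   5   5   9] [0.7065 0.3322 0.2515] [0.704  0.3269 0.2377] [0.7105 0.3362 0.2576]
  comp [138 146  23   9  67] [0.6544 0.2616 0.2487] [0.6442 0.2404 0.2415] [0.6612 0.288  0.253 ]
  comp [120 194  29  10  84] [0.5487 0.2909 0.2482] [0.5379 0.2623 0.2193] [0.5563 0.3335 0.2535]
  comp [112 240   5  13  31] [0.446  0.3272 0.2561] [0.4329 0.3231 0.2483] [0.4587 0.334  0.2589]
 handle n 154 zmax [0.206  0.2087 0.2104]
  top face 120 [ 0.562  -0.2246  0.2065] deg 111.04424030301573 0.03672901395948297 0.01590751431431124
  z 0.12 13 [ 0.5568 -0.2073] 173.22203643335237
  z 0.15 11 [ 0.5582 -0.211 ] 135.58929556488388
  z 0.18 15 [ 0.5623 -0.2151] 128.61938655950618
  z 0.2 47 [ 0.5614 -0.2208] 108.79249277616329
 caddy ((551.4661254882812, -232.0903778076172), (88.13975524902344, 252.9365386962
[... 259 characters left out ...]
.2495] [0.6504 0.2369 0.2442] [0.6705 0.3032 0.2542]
  comp [204  75   6  19  42] [0.5483 0.2825 0.2492] [0.5382 0.2601 0.2425] [0.5598 0.3207 0.2534]
  comp [151  79  17  21 161] [0.4463 0.3185 0.2387] [0.4303 0.2834 0.2065] [0.4665 0.3496 0.2574]
 handle n 438 zmax [0.205  0.2078 0.2089]
  top face 246 [ 0.5619 -0.2288  0.2065] deg 110.32702948787036 0.036526229010167 0.01699511600155354
  z 0.12 67 [ 0.5585 -0.2329] 118.33537696232399
  z 0.15 61 [ 0.5573 -0.2331] 117.64994553901809
  z 0.18 109 [ 0.5578 -0.2314] 117.23727830521698
  z 0.2 116 [ 0.5601 -0.2316] 115.39804606508973
 caddy ((551.3697509765625, -234.77442932128906), (88.61176300048828, 252.16207885742188), 18.894994735717773)
```

View pics/crop1.png

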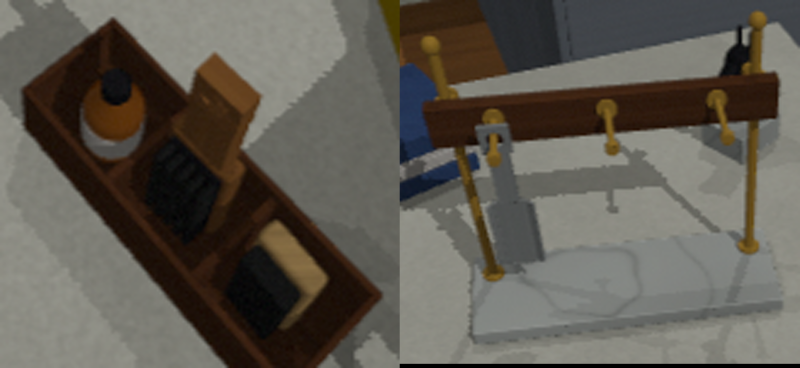

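The crop shows the brush upright in the middle compartment, with the bristles facing the side camera's lower left, so brush +x points at about 20° yaw. Measurements:
- **Rack:** the peg points at about -102°, with its axis at z≈0.247.
- **Brush top:** about (0.562, -0.227, 0.207).

Next I move above the brush.

```bash
cat >> h.py <<'E'
def rel(p,yaw,s=None,tilt=None):
    s=s or manip.read_state();R0=Ro.from_quat(s['tool_rot']);y=np.radians(yaw)
    Rt=Ro.from_matrix(np.array([[np.cos(y),np.sin(y),0],[np.sin(y),-np.cos(y),0],[0,0,-1]]))
    return R0.inv().apply(np.array(p)-s['tool_pos'])*1000, np.degrees((R0.inv()*Rt).as_rotvec())
E
python3 - <<'E'
from h import *
for z in (.30,.18): print(rel([.562,-.2268,z],20))
E
```

```text
(array([ 464.9085, -261.2583,  -54.4631]), array([ 0.0017, -0.001 , -2.0756]))
(array([ 464.9063, -261.2617,   65.5369]), array([ 0.0017, -0.001 , -2.0756]))
```

send_rows:
  series:
    - [[30, -17, -54, 0, 0, 0, 0], [67, -37, -54, 0, 0, 0, 0], [103, -57, -54, 0, 0, -1, 0], [139, -77, -54, 0, 0, -2, 0], [175, -97, -54, 0, 0, -2, 0], [211, -118, -54, 0, 0, -2, 0], [247, -138, -54, 0, 0, -2, 0], [283, -158, -54, 0, 0, -2, 0]]

```text
t: 2.37
tool_pos: [0.4131, -0.3886, 0.2999]
tool_rot: [0.985, 0.173, 0.0, 0.0]
contact_force: [1.0, -0.0, -0.4]
width: 0.0919
grip_force: 0.0
```

send_rows:
  series:
    - [[36, -20, 0, 0, 0, 0, 0], [72, -40, 0, 0, 0, 0, 0], [108, -60, 0, 0, 0, 0, 0], [140, -78, 0, 0, 0, 0, 0], [168, -94, 0, 0, 0, 0, 0], [182, -102, 0, 0, 0, 0, 0], [182, -102, 0, 0, 0, 0, 0], [182, -102, 0, 0, 0, 0, 0]]

```text
t: 3.03
tool_pos: [0.549, -0.2311, 0.2995]
tool_rot: [0.985, 0.174, 0.0, -0.0]
contact_force: [0.3, -0.8, 0.2]
width: 0.0917
grip_force: 0.0
```

Run:
```python
from h import *
s=manip.read_state();print(s['t'],s['tool_pos'],s['tool_rot'],s['contact_force'],s['joint_positions'])
C=manip.calibration('wrist');im,D=manip.read_camera('wrist');save('w1',im);W=cloud('wrist',D,C)
for n in ['brush_hole','brush']: print(n,manip.mark_of('wrist',n)[:1])
T=W[(W[...,2]>.2)&(W[...,2]<.215)&(abs(W[...,0]-.56)<.05)&(abs(W[...,1]+.225)<.05)]
if len(T)>9:
    print(T.mean(0),len(T),cv2.minAreaRect((T[:,:2]*1000).astype(np.float32)))
print(rel([.562,-.2268,.18],20))
```

```text
3.0333 [ 0.549  -0.2311  0.2995] [ 0.9847  0.1744  0.     -0.    ] [ 0.3447 -0.8097  0.1601] [ 0.8458  0.3906 -0.6438  1.6256  0.2468  1.2082 -1.0701]
brush_hole [{'xy': [0.4961, 0.4625], 'score': 0.92}]
brush [{'xy': [0.4971, 0.3849], 'score': 0.74}]
[ 0.5645 -0.2257  0.2073] 793 ((563.9144287109375, -225.69454956054688), (16.149791717529297, 36.119346618652344), 20.33019256591797)
(array([ 16.2817,  -2.0826, 119.322 ]), array([ 0.0308,  0.0616, -0.2258]))
```

View pics/w1.png

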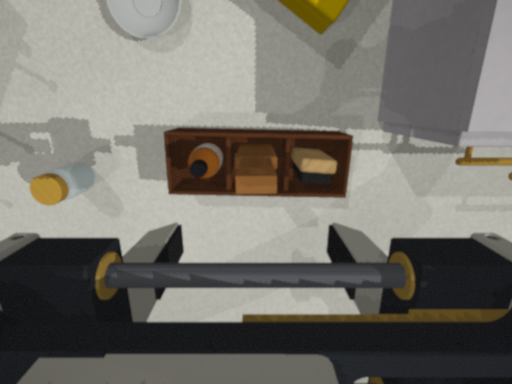

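The wrist view shows the brush top end-on at about (256,180), between the spray at (203,160) and the shoe brush at (315,165). Depth puts it at (0.564, -0.226) with yaw 20.3°. Now I descend and grip.

send_rows:
  series:
    - [[8, 0, 0, 0, 0, 0, 0], [15.3, 0, 20, 0, 0, 0, 0], [15.3, 0, 50, 0, 0, 0, 0], [15.3, 0, 80, 0, 0, 0, 0], [15.3, 0, 105, 0, 0, 0, 0], [15.3, 0, 119.5, 0, 0, 0, 0], [15.3, 0, 119.5, 0, 0, 0, 0], [15.3, 0, 119.5, 0, 0, 0, 0]]

```text
t: 3.85
tool_pos: [0.5624, -0.2277, 0.1795]
tool_rot: [0.985, 0.172, -0.001, -0.0]
contact_force: [1.4, -0.7, 0.5]
width: 0.0917
grip_force: 0.0
```

send_rows:
  series:
    - [[0, 0, 0, 0, 0, 0, 200], [0, 0, 0, 0, 0, 0, 200], [0, 0, 0, 0, 0, 0, 200], [0, 0, 0, 0, 0, 0, 200], [0, 0, 0, 0, 0, 0, 200], [0, 0, 0, 0, 0, 0, 200], [0, 0, 0, 0, 0, 0, 200], [0, 0, 0, 0, 0, 0, 200]]
  grip_force: 25

```text
t: 4.52
tool_pos: [0.5629, -0.2271, 0.1801]
tool_rot: [0.985, 0.173, 0.0, 0.0]
contact_force: [0.8, -0.2, 0.2]
width: 0.0434
grip_force: 0.0
```

send_rows:
  series:
    - [[0, 0, 0, 0, 0, 0, 200], [0, 0, 0, 0, 0, 0, 200], [0, 0, 0, 0, 0, 0, 200], [0, 0, 0, 0, 0, 0, 200]]

```text
t: 4.85
tool_pos: [0.5629, -0.2271, 0.18]
tool_rot: [0.985, 0.173, -0.0, -0.0]
contact_force: [0.1, -0.5, -0.0]
width: 0.0355
grip_force: 24.9
```

send_rows:
  series:
    - [[0, 0, -10, 0, 0, 0, 200], [0, 0, -30, 0, 0, 0, 200], [0, 0, -60, 0, 0, 0, 200], [0, 0, -90, 0, 0, 0, 200], [0, 0, -120, 0, 0, 0, 200], [0, 0, -140, 0, 0, 0, 200], [0, 0, -140, 0, 0, 0, 200], [0, 0, -140, 0, 0, 0, 200]]

```text
t: 5.52
tool_pos: [0.5635, -0.2271, 0.3217]
tool_rot: [0.985, 0.173, 0.001, 0.001]
contact_force: [0.7, -0.1, -1.8]
width: 0.0361
grip_force: 24.9
```

Run:
```python
from h import *
s=manip.read_state();print(s['t'],s['tool_pos'],s['tool_rot'],s['contact_force'],s['width'],s['grip_force'])
x=np.array([np.cos(np.radians(78.2)),np.sin(np.radians(78.2))])
root=np.array([.556,.34]) # rail top
for c in ['side','top','wrist']:
    C=manip.calibration(c);im,D=manip.read_camera(c);save(c+'2',im);W=cloud(c,D,C);np.savez(c+'2.npz',im=im,D=D,W=W)
    for n in ['brush_hole','brush','peg_foot']: 
        r=manip.mark_of(c,n)[:1]
        if r: 
            p=np.array(r[0]['xy'])*[512,384];o,d=ray(C,*p);print(c,n,round(r[0]['score'],2),p,o+d*D[tuple(p.round().astype(int)[::-1])])
```

```text
5.5167 [ 0.5635 -0.2271  0.3217] [0.9849 0.173  0.0012 0.0009] [ 0.6726 -0.1135 -1.7617] 0.03607020797087151 24.934021197259426
side brush_hole 0.7 [325.6832 240.4992] [ 0.5619 -0.2334  0.3482]
side brush 0.75 [269.8752 297.984 ] [ 0.5216 -0.1787  0.071 ]
side peg_foot 0.83 [210.1248 145.8048] [0.5491 0.322  0.0202]
top peg_foot 0.64 [151.296 196.416] [0.5587 0.3253 0.0198]
wrist brush_hole 0.83 [254.5152 261.0816] [ 0.5706 -0.2232  0.3416]
wrist brush 0.68 [254.6176 177.4848] [ 0.5714 -0.2226  0.1831]
```

send_rows:
  series:
    - [[5, -20, 0, 0, 0, -3, 200], [14, -50, 0, 0, 0, -9, 200], [22, -80, 0, 0, 0, -15, 200], [30, -110, 0, 0, 0, -21, 200], [38, -140, 0, 0, 0, -27, 200], [46, -170, 0, 0, 0, -33, 200], [55, -200, 0, 0, 0, -39, 200], [63, -230, 0, 0, 0, -44, 200]]

```text
t: 6.78
tool_pos: [0.5434, 0.0124, 0.3203]
tool_rot: [0.847, 0.532, 0.0, 0.0]
contact_force: [0.4, -0.3, -1.3]
width: 0.0356
grip_force: 24.9
```

Run:
```python
from h import *
s=manip.read_state();print(s['t'],s['tool_pos'],s['tool_rot'],s['joint_positions'])
print(rel([.528,.203,.32],78.2))
# refine rack
for c in ['top','side']:
    z=np.load(c+'0.npz');W=z['W'];im=z['im'].astype(int)
    dark=(im.sum(-1)<230)&(im[...,0]>im[...,2]*1.3)
    a=np.radians(78.2);ex=np.array([np.cos(a),np.sin(a)]);ey=np.array([-ex[1],ex[0]])
    X=W[...,:2]@ex;Y=W[...,:2]@ey;Z=W[...,2]
    r=dark&(Z>.21)&(Z<.27)&(X>.40)&(X<.49)&(abs(Y+.475)<.2)
    f=r&(Z<.25);t=r&(Z>.256)
    print(c,'front X',np.median(X[f]),'top: X',np.percentile(X[t],[5,50,95]),'Y ends',np.percentile(Y[t],[.5,99.5]),Y[r].min(),Y[r].max(),'ztop',np.median(Z[t]),'zmin',np.percentile(Z[f],[1,3]))
    g=r&(Z<.25); A=np.polyfit(Y[g],X[g],1);print('  yaw corr deg',np.degrees(np.arctan(A[0])), 'frontX@mid',np.polyval(A,(Y[r].min()+Y[r].max())/2))
    p=~dark&(Z>.22)&(Z<.26)&(X>.34)&(X<.425)&(abs(Y+.48)<.03)
    print('  peg n',p.sum())
    for lo in np.arange(.35,.42,.01):
        q=p&(X>=lo)&(X<lo+.01)
        if q.sum()>2: print('   X',lo.round(3),q.sum(),'Y',np.percentile(Y[q],[5,50,95]),'z',np.percentile(Z[q],[50,90]))
```

```text
6.7833 [0.5434 0.0124 0.3203] [0.8468 0.5319 0.0002 0.0003] [ 0.6588  0.3229 -0.9     1.7193  0.2676  1.2282 -0.7561]
(array([165.0151, -96.5818,   0.2556]), array([  0.046 ,   0.006 , -13.9345]))
top front X 0.43905928124330573 top: X [0.4389 0.4465 0.455 ] Y ends [-0.6487 -0.3076] -0.6504150164679373 -0.30490499968825036 ztop 0.2601208664500121 zmin [0.2207 0.223 ]
  yaw corr deg -0.11391882433668565 frontX@mid 0.4381789395477131
  peg n 81
   X 0.36 6 Y [-0.4831 -0.4782 -0.4732] z [0.2448 0.2466]
   X 0.37 10 Y [-0.4837 -0.4811 -0.4717] z [0.2498 0.2523]
   X 0.38 14 Y [-0.4805 -0.4776 -0.4746] z [0.2497 0.2509]
   X 0.39 17 Y [-0.4808 -0.4774 -0.4742] z [0.2476 0.2501]
   X 0.4 15 Y [-0.4805 -0.4779 -0.4748] z [0.2488 0.2509]
   X 0.41 13 Y [-0.4806 -0.478  -0.4748] z [0.2485 0.2505]
   X 0.42 6 Y [-0.4801 -0.4783 -0.4753] z [0.2495 0.2512]
side front X 0.43687491902548903 top: X [0.4357 0.4422 0.4587] Y ends [-0.6513 -0.3086] -0.6533921496738795 -0.30591553336481225 ztop 0.25944001178758536 zmin [0.217  0.2181]
  yaw corr deg 0.09518463025711772 frontX@mid 0.4364521956326364
  peg n 41
   X 0.36 13 Y [-0.4845 -0.4754 -0.4728] z [0.2485 0.2525]
   X 0.37 7 Y [-0.4846 -0.4802 -0.474 ] z [0.2509 0.2514]
   X 0.38 8 Y [-0.4812 -0.4789 -0.4763] z [0.2482 0.2493]
   X 0.39 4 Y [-0.4814 -0.4799 -0.4794] z [0.2486 0.249 ]
   X 0.41 5 Y [-0.4813 -0.4793 -0.4788] z [0.2495 0.2506]
```

send_rows:
  series:
    - [[28, -16, 0, 0, 0, -4, 200], [60, -34, 0, 0, 0, -8, 200], [92, -52, 0, 0, 0, -11, 200], [124, -70, 0, 0, 0, -13.9, 200], [152, -85, 0, 0, 0, -13.9, 200], [169, -94.8, 0, 0, 0, -13.9, 200], [169, -94.8, 0, 0, 0, -13.9, 200], [169, -94.8, 0, 0, 0, -13.9, 200]]

```text
t: 7.45
tool_pos: [0.532, 0.2061, 0.3202]
tool_rot: [0.777, 0.63, 0.0, -0.0]
contact_force: [-0.6, -0.4, -0.8]
width: 0.0356
grip_force: 24.9
```

```bash
cat >> h.py <<'E'
a=np.radians(78.2);ex=np.array([np.cos(a),np.sin(a),0]);ey=np.array([-ex[1],ex[0],0]);RB=np.array([ex,ey,[0,0,1]])
def st():
    s=manip.read_state();print(round(s['t'],2),'rackpos',RB@s['tool_pos'],'yaw',np.degrees(np.arctan2(*Ro.from_quat(s['tool_rot']).as_matrix()[[1,0],0])),'tz',Ro.from_quat(s['tool_rot']).as_matrix()[:,2],'F',RB@s['contact_force'],'M',s['moment'],s['width'],s['grip_force']);return s
E
python3 - <<'E'
from h import *
s=st()
print(rel(RB.T@[.315,-.478,.2365],78.2))
for c in ['wrist','side']:
    C=manip.calibration(c);im,D=manip.read_camera(c);save(c+'3',im);W=cloud(c,D,C)@RB.T;np.savez(c+'3.npz',im=im,D=D,W=W,**{k:np.array(v) for k,v in C.items()})
    for n in ['brush_hole','brush','peg_foot','rack']: 
        r=manip.mark_of(c,n)[:1]
        if r: 
            p=np.array(r[0]['xy'])*[512,384];o,d=ray(C,*p);print(c,n,round(r[0]['score'],2),p,RB@(o+d*D[tuple(p.round().astype(int)[::-1])]))
im=np.load('wrist3.npz')['im'];im2=np.load('side3.npz')['im'][40:160,130:330]
o=np.vstack([cv2.resize(im,(400,300)),cv2.resize(np.ascontiguousarray(im2),(400,240))]);save('v3',np.hstack([cv2.resize(im,(400,300)),cv2.resize(np.ascontiguousarray(im2),(400,300))]))
E
```

```text
7.45 rackpos [ 0.3105 -0.4787  0.3202] yaw 78.07055962016187 tz [ 0.0001  0.0004 -1.    ] F [-0.5326  0.4696 -0.7683] M [-0.0698 -0.1546 -0.0271] 0.03557061630782562 24.933951124548912
(array([ 4.4463, -0.6735, 83.6994]), array([ 0.0008, -0.0242, -0.1294]))
wrist brush_hole 0.82 [254.8224 262.8864] [ 0.343 -0.479  0.382]
wrist brush 0.88 [252.5184 173.1072] [ 0.3211 -0.4764  0.1656]
wrist peg_foot 0.73 [256.      74.9952] [ 0.4124 -0.48    0.2508]
wrist rack 0.88 [254.72    77.6832] [ 0.4107 -0.4791  0.25  ]
side brush_hole 0.73 [209.2032  73.1136] [ 0.436  -0.4907  0.2479]
side brush 0.83 [213.4016 143.6928] [ 0.2856 -0.4788  0.16  ]
side peg_foot 0.89 [210.9952 143.808 ] [ 0.2788 -0.4731  0.1668]
side rack 0.69 [210.688 148.992] [ 0.413  -0.4721  0.0214]
```

View pics/v3.png

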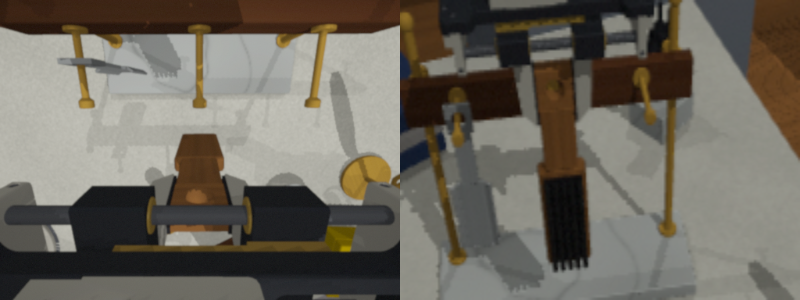

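The left half (wrist) shows the middle peg at column 200, rows 30–105, and the brush handle lined up below it near (197,170). The right half (side) shows the brush held upright in front of the rack. Next I measure peg against handle in the wrist cloud.

Run:
```python
from h import *
z=np.load('wrist3.npz');W=z['W'];im=z['im'].astype(int)
X,Y,Z=W[...,0],W[...,1],W[...,2]
p=(Z>.225)&(Z<.262)&(abs(Y+.478)<.02)&(X>.355)&(X<.432)
for lo in np.arange(.36,.43,.005):
    q=p&(X>=lo)&(X<lo+.005)
    if q.sum()>4: print('X',lo.round(3),q.sum(),'Y',np.percentile(Y[q],[1,50,99]),'mid',(Y[q].min()+Y[q].max())/2,'z',np.percentile(Z[q],[5,50,90,99]))
rail=(X>.43)&(X<.475)&(Z>.25)&(Z<.27);print('rail n',rail.sum(),np.median(Z[rail]),np.percentile(X[rail],[1,5,50]), 'yawcorr')
ys=np.linspace(-.6,-.36,20);e=[np.percentile(X[rail&(abs(Y-y)<.006)],3) for y in ys if (rail&(abs(Y-y)<.006)).sum()>5]
print(len(e),e[0],e[-1])
h=(Z>.15)&(Z<.36)&(X>.29)&(X<.36)&(abs(Y+.478)<.03)
for lo in np.arange(.15,.36,.015):
    q=h&(Z>=lo)&(Z<lo+.015)
    if q.sum()>20: print('handle z',lo.round(3),q.sum(),'Y',np.percentile(Y[q],[1,50,99]),'X',np.percentile(X[q],[2,50,98]))
z=np.load('side3.npz');W=z['W'];X,Y,Z=W[...,0],W[...,1],W[...,2]
h=(X>.25)&(X<.36)&(abs(Y+.478)<.04)
for lo in np.arange(.13,.37,.015):
    q=h&(Z>=lo)&(Z<lo+.015)
    if q.sum()>8: print('side handle z',lo.round(3),q.sum(),'Y',np.percentile(Y[q],[2,50,98]),'X',np.percentile(X[q],[2,50,98]))
```

```text
X 0.365 24 Y [-0.4859 -0.4792 -0.4725] mid -0.47919184270038173 z [0.2465 0.2521 0.2534 0.2536]
X 0.37 129 Y [-0.486  -0.4792 -0.4723] mid -0.47919156123169604 z [0.2473 0.2524 0.2537 0.2544]
X 0.375 99 Y [-0.4853 -0.4792 -0.4731] mid -0.47922277125334467 z [0.2468 0.2509 0.253  0.2539]
X 0.38 63 Y [-0.4822 -0.4792 -0.4762] mid -0.4792121490034063 z [0.2474 0.2494 0.2504 0.2509]
X 0.385 63 Y [-0.4822 -0.4792 -0.4763] mid -0.4792296629409126 z [0.248  0.2493 0.2507 0.2511]
X 0.39 71 Y [-0.4822 -0.4792 -0.4763] mid -0.47924684966164705 z [0.2481 0.2495 0.2506 0.2511]
X 0.395 67 Y [-0.4822 -0.4793 -0.4756] mid -0.47888482410263333 z [0.2475 0.2493 0.2506 0.2513]
X 0.4 69 Y [-0.4822 -0.4793 -0.4756] mid -0.47889899502615607 z [0.2471 0.2493 0.2503 0.2511]
X 0.405 77 Y [-0.4822 -0.4786 -0.4757] mid -0.4789112796357129 z [0.2475 0.2494 0.2506 0.2511]
X 0.41 74 Y [-0.4822 -0.4789 -0.4757] mid -0.47892592375086185 z [0.2474 0.2493 0.2506 0.2513]
X 0.415 76 Y [-0.4822 -0.479  -0.4757] mid -0.4789439923585058 z [0.2473 0.2494 0.2504 0.2511]
X 0.42 79 Y [-0.4821 -0.4786 -0.4758] mid -0.47895138
[... 1782 characters left out ...]
2809 0.3003]
side handle z 0.235 215 Y [-0.5056 -0.4811 -0.4567] X [0.2773 0.292  0.3004]
side handle z 0.25 137 Y [-0.5044 -0.481  -0.457 ] X [0.2963 0.299  0.31  ]
side handle z 0.265 104 Y [-0.4977 -0.48   -0.4635] X [0.2969 0.299  0.3009]
side handle z 0.28 106 Y [-0.4982 -0.4806 -0.4644] X [0.2968 0.2987 0.301 ]
side handle z 0.295 144 Y [-0.5056 -0.4818 -0.455 ] X [0.2944 0.2984 0.3012]
side handle z 0.31 257 Y [-0.5136 -0.4803 -0.4484] X [0.2939 0.298  0.3125]
side handle z 0.325 191 Y [-0.5149 -0.4764 -0.4462] X [0.2931 0.297  0.3013]
side handle z 0.34 294 Y [-0.5161 -0.48   -0.4455] X [0.2941 0.2979 0.3139]
side handle z 0.355 10 Y [-0.516  -0.5013 -0.4496] X [0.2763 0.2953 0.3067]
```

The brush is plumb. The peg axis is Y=-0.479 and z≈0.2467, and the hole Y is -0.4785. Next I lower to peg height.

send_rows:
  series:
    - [[0, 0.3, 20, 0, 0, 0, 200], [0, 0.6, 45, 0, 0, 0, 200], [0, 0.6, 65, 0, 0, 0, 200], [0, 0.6, 78, 0, 0, 0, 200], [0, 0.6, 83.5, 0, 0, 0, 200], [0, 0.6, 83.5, 0, 0, 0, 200], [0, 0.6, 83.5, 0, 0, 0, 200], [0, 0.6, 83.5, 0, 0, 0, 200]]

```text
t: 8.62
tool_pos: [0.5342, 0.2046, 0.2378]
tool_rot: [0.778, 0.628, 0.001, 0.0]
contact_force: [0.1, 1.0, -1.1]
width: 0.0357
grip_force: 24.9
```

Run:
```python
from h import *
s=st()
c='wrist'
C=manip.calibration(c);im,D=manip.read_camera(c);save(c+'4',im);W=cloud(c,D,C)@RB.T
X,Y,Z=W[...,0],W[...,1],W[...,2]
k=(Z>.235)&(Z<.262)&(abs(Y+.478)<.02)&(X>.36)&(X<.375);print('knob Y',Y[k].min(),Y[k].max(),'ztop',np.percentile(Z[k],[90,98]),'Xmin',X[k].min())
h=(Z>.18)&(Z<.275)&(X>.29)&(X<.335)&(abs(Y+.478)<.025)
for lo in np.arange(.18,.275,.01):
    q=h&(Z>=lo)&(Z<lo+.01)
    if q.sum()>20: print('handle z',lo.round(3),q.sum(),'Y',np.percentile(Y[q],[1,50,99]),'X',np.percentile(X[q],[2,50,98]))
# handle top plane: brown pixels
q=(abs(Y+.479)<.012)&(X>.303)&(X<.318)&(Z>.25)&(Z<.28);print('top',q.sum(),np.percentile(Z[q],[5,50,95]) if q.sum() else '')
r=manip.mark_of(c,'brush_hole')[:1];print(r)
```

```text
8.62 rackpos [ 0.3095 -0.4811  0.2378] yaw 77.82668340820253 tz [ 0.002   0.0009 -1.    ] F [ 0.9721  0.0951 -1.1362] M [ 0.0129 -0.0766 -0.0146] 0.03569603460432096 24.933984987437725
knob Y -0.4861185057256945 -0.47218590598084303 ztop [0.2537 0.2543] Xmin 0.3684596998197908
handle z 0.18 223 Y [-0.4983 -0.4816 -0.4639] X [0.3182 0.3188 0.3193]
handle z 0.19 253 Y [-0.4984 -0.4808 -0.4638] X [0.3182 0.3188 0.3192]
handle z 0.2 303 Y [-0.4982 -0.4808 -0.4637] X [0.318  0.3187 0.3193]
handle z 0.21 355 Y [-0.4998 -0.4809 -0.4629] X [0.318  0.3187 0.3196]
handle z 0.22 595 Y [-0.5024 -0.479  -0.4538] X [0.3179 0.3188 0.3221]
handle z 0.23 1019 Y [-0.5021 -0.4803 -0.4541] X [0.3075 0.3185 0.322 ]
handle z 0.24 807 Y [-0.5026 -0.4741 -0.4536] X [0.3101 0.3187 0.3221]
handle z 0.25 775 Y [-0.5027 -0.4719 -0.4536] X [0.3179 0.3189 0.322 ]
handle z 0.26 979 Y [-0.5021 -0.4794 -0.4558] X [0.3014 0.3055 0.3219]
handle z 0.27 97 Y [-0.5015 -0.4609 -0.4605] X [0.2999 0.3065 0.3125]
top 382 [0.2645 0.2654 0.2663]
[{'xy': [0.4934, 0.6768], 'score': 0.71}]
```

View pics/wrist4.png

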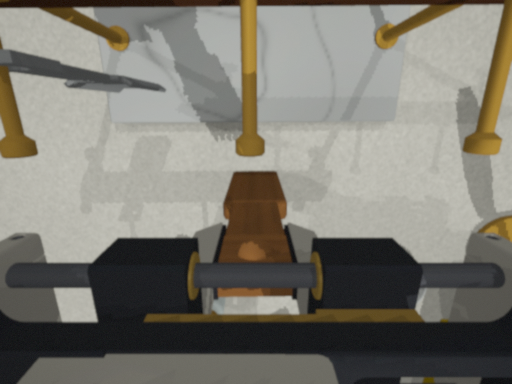

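The wrist view shows the knob at (250,145) and the handle below it at (255,200), with the hole near (252,253). The handle is about 1.9 mm off in Y and 1.5 mm high. I correct that and approach to just in front of the knob.

send_rows:
  series:
    - [[5, -1, 0.7, 0, 0, 0, 200], [15, -1.9, 1.5, 0, 0, 0, 200], [28, -1.9, 1.5, 0, 0, 0, 200], [38, -1.9, 1.5, 0, 0, 0, 200], [42, -1.9, 1.5, 0, 0, 0, 200], [42, -1.9, 1.5, 0, 0, 0, 200], [42, -1.9, 1.5, 0, 0, 0, 200]]

```text
t: 9.3
tool_pos: [0.5402, 0.2458, 0.2349]
tool_rot: [0.778, 0.628, -0.0, -0.0]
contact_force: [-0.3, -0.6, -1.6]
width: 0.0358
grip_force: 24.9
```

```bash
cat > m.py <<'E'
from h import *
s=st();c='wrist'
C=manip.calibration(c);im,D=manip.read_camera(c);save(c+'_%d'%(s['t']*100),im);W=cloud(c,D,C)@RB.T
X,Y,Z=W[...,0],W[...,1],W[...,2];xt=(RB@s['tool_pos'])[0]
k=(Z>.235)&(Z<.262)&(abs(Y+.478)<.02)&(X>xt+.012)&(X<.377)
if k.sum()>9: print('knob Y',Y[k].min(),Y[k].max(),'ztop',np.percentile(Z[k],[90,98]),'X',X[k].min())
k=(Z>.24)&(Z<.256)&(abs(Y+.479)<.012)&(X>max(.385,xt+.02))&(X<.43);print('neck',k.sum(),np.percentile(Y[k],[1,99]),np.percentile(Z[k],[90,98]))
for lo in (.18,.195): 
    q=(Z>lo)&(Z<lo+.015)&(X>xt)&(X<xt+.016)&(abs(Y+.478)<.025)
    if q.sum()>20: e=np.percentile(Y[q],[1,99]);print('handle z',lo,e,e.mean(),'X',np.percentile(X[q],50))
q=(abs(Y+.479)<.012)&(X>xt-.008)&(X<xt+.008)&(Z>.25)&(Z<.28);print('top',q.sum(),np.percentile(Z[q],[5,50,95]) if q.sum() else '')
E
python3 m.py
```

```text
9.3 rackpos [ 0.3511 -0.4785  0.2349] yaw 77.87894660339774 tz [-0.0004 -0.0002 -1.    ] F [-0.6466  0.217  -1.6169] M [ 0.0666 -0.0325  0.0214] 0.03578167173602918 24.933956041932106
knob Y -0.4861117674588837 -0.45803781143150113 ztop [0.2536 0.2543] X 0.3631355601757062
neck 1445 [-0.4825 -0.4757] [0.2505 0.2511]
handle z 0.18 [-0.4958 -0.4609] -0.478340647935963 X 0.36030792614716145
handle z 0.195 [-0.4958 -0.4611] -0.478480191756979 X 0.3602849914258474
top 409 [0.2618 0.2624 0.2633]
```

send_rows:
  series:
    - [[0, 0.7, -1.3, 0, 0, 0, 200], [4, 0.7, -1.3, 0, 0, 0, 200], [8, 0.7, -1.3, 0, 0, 0, 200], [12, 0.7, -1.3, 0, 0, 0, 200], [12, 0.7, -1.3, 0, 0, 0, 200], [12, 0.7, -1.3, 0, 0, 0, 200]]

```text
t: 9.85
tool_pos: [0.5435, 0.2575, 0.2364]
tool_rot: [0.778, 0.628, 0.0, -0.0]
contact_force: [-0.6, 0.8, -1.6]
width: 0.0359
grip_force: 24.9
```

```bash
python3 m.py
```

```text
9.85 rackpos [ 0.3632 -0.4794  0.2364] yaw 77.8644584793937 tz [-0.      0.0003 -1.    ] F [ 0.6557  0.8008 -1.5858] M [-0.0456 -0.1185  0.034 ] 0.03588796650675704 24.934182912111282
knob Y -0.486050242003077 -0.4580265182461488 ztop [0.254  0.2595] X 0.3752215865287581
neck 1298 [-0.4824 -0.4757] [0.2504 0.251 ]
handle z 0.18 [-0.4967 -0.4618] -0.4792919077036723 X 0.37249496908547935
handle z 0.195 [-0.4967 -0.462 ] -0.4793421995049353 X 0.37243777342272205
top 468 [0.2521 0.2638 0.2648]
```

The knob is entering the hole with no contact force, so I continue.

send_rows:
  series:
    - [[5, 0, 0, 0, 0, 0, 200], [10, 0, 0, 0, 0, 0, 200], [15, 0, 0, 0, 0, 0, 200], [20, 0, 0, 0, 0, 0, 200], [26, 0, 0, 0, 0, 0, 200], [32, 0, 0, 0, 0, 0, 200], [36, 0, 0, 0, 0, 0, 200], [36, 0, 0, 0, 0, 0, 200]]

```text
t: 10.57
tool_pos: [0.551, 0.2938, 0.2364]
tool_rot: [0.778, 0.629, 0.0, -0.0]
contact_force: [0.2, -0.9, -1.1]
width: 0.036
grip_force: 24.9
```

```bash
python3 m.py
python3 - <<'E'
from h import *
im,D=manip.read_camera('side');save('side5',cv2.resize(np.ascontiguousarray(im[20:180,110:310]),(750,600)))
E
```

```text
10.57 rackpos [ 0.4002 -0.4793  0.2364] yaw 77.90861660079777 tz [-0.0001  0.001  -1.    ] F [-0.8159 -0.3681 -1.1015] M [-0.0104 -0.1253  0.0281] 0.03603677397816956 24.934134744107723
neck 245 [-0.4823 -0.4757] [0.2505 0.2511]
handle z 0.18 [-0.4967 -0.4618] -0.4792489375335541 X 0.40951511048386924
handle z 0.195 [-0.4965 -0.462 ] -0.4792461364385837 X 0.40949571450151667
top 426 [0.2628 0.2639 0.2649]
```

View pics/side5.png

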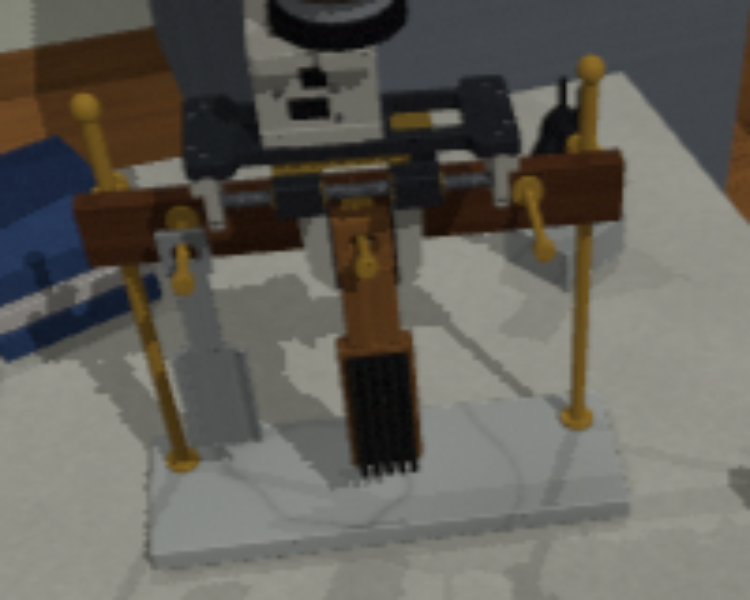

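The knob (365,262) stands out in front of the handle, so the hole is past the knob. Next I lower onto the neck and feel for contact.

send_rows:
  series:
    - [[0, 0, 2, 0, 0, 0, 200], [0, 0, 4, 0, 0, 0, 200], [0, 0, 5, 0, 0, 0, 200], [0, 0, 6, 0, 0, 0, 200], [0, 0, 6, 0, 0, 0, 200], [0, 0, 6, 0, 0, 0, 200]]
  grip_force: 35

```text
t: 11.17
tool_pos: [0.5512, 0.292, 0.2303]
tool_rot: [0.778, 0.628, -0.0, 0.0]
contact_force: [0.7, -0.2, -1.2]
width: 0.0362
grip_force: 34.9
```

send_rows:
  series:
    - [[0, 0, 0.5, 0, 0, 0, 200], [0, 0, 1, 0, 0, 0, 200], [0, 0, 1, 0, 0, 0, 200]]

```text
t: 11.42
tool_pos: [0.5513, 0.2922, 0.2294]
tool_rot: [0.778, 0.628, 0.0, 0.0]
contact_force: [-0.6, -0.6, -0.2]
width: 0.036
grip_force: 34.9
```

send_rows:
  series:
    - [[0, 0, 0.4, 0, 0, 0, 200], [0, 0, 0.8, 0, 0, 0, 200], [0, 0, 0.8, 0, 0, 0, 200]]

```text
t: 11.67
tool_pos: [0.5514, 0.2923, 0.2293]
tool_rot: [0.778, 0.628, 0.0, 0.0]
contact_force: [-1.6, -1.2, 4.9]
width: 0.0356
grip_force: 34.9
```

send_rows:
  series:
    - [[0, 0, 0.4, 0, 0, 0, 200], [0, 0, 0.4, 0, 0, 0, 200], [0, 0, 0.4, 0, 0, 0, 200], [0, 0, 0.4, 0, 0, 0, 200]]

```text
t: 12.0
tool_pos: [0.5514, 0.2923, 0.2292]
tool_rot: [0.778, 0.628, 0.0, 0.0]
contact_force: [-2.6, -3.4, 7.7]
width: 0.0354
grip_force: 34.9
```

send_rows:
  series:
    - [[0, 0, 0, 0, 0, 0, 200], [0, 0, 0, 0, 0, 0, 200], [0, 0, 0, 0, 0, 0, 200], [0, 0, 0, 0, 0, 0, 200]]

```text
t: 12.33
tool_pos: [0.5514, 0.2923, 0.2292]
tool_rot: [0.778, 0.628, 0.0, 0.0]
contact_force: [-2.7, -1.8, 7.3]
width: 0.036
grip_force: 34.9
```

send_rows:
  series:
    - [[0, 0, 0.15, 0, 0, 0, 200], [0, 0, 0.15, 0, 0, 0, 200], [0, 0, 0.15, 0, 0, 0, 200], [0, 0, 0.15, 0, 0, 0, 200], [0, 0, 0.15, 0, 0, 0, 200], [0, 0, 0.15, 0, 0, 0, 200], [0, 0, 0.15, 0, 0, 0, 200], [0, 0, 0.15, 0, 0, 0, 200]]

```text
t: 13.0
tool_pos: [0.5514, 0.2923, 0.2292]
tool_rot: [0.778, 0.628, 0.0, 0.0]
contact_force: [-2.8, -2.3, 8.3]
width: 0.0357
grip_force: 34.9
```

send_rows:
  series:
    - [[0, 0, -0.6, 0, 0, 0, 200], [0, 0, -1.1, 0, 0, 0, 200], [0, 0, -1.1, 0, 0, 0, 200]]

```text
t: 13.25
tool_pos: [0.5514, 0.2922, 0.2293]
tool_rot: [0.778, 0.628, 0.0, 0.0]
contact_force: [-0.4, -1.1, 3.0]
width: 0.0358
grip_force: 34.9
```

The tug held 8 N for over half a second. Now I ease off and release gently.

send_rows:
  series:
    - [[0, 0, -0.4, 0, 0, 0, 200], [0, 0, -0.4, 0, 0, 0, 200], [0, 0, -0.4, 0, 0, 0, 200], [0, 0, -0.4, 0, 0, 0, 200]]
  grip_force: 5

```text
t: 13.58
tool_pos: [0.5514, 0.2923, 0.2293]
tool_rot: [0.778, 0.628, 0.0, -0.0]
contact_force: [0.8, 0.2, 0.5]
width: 0.0358
grip_force: 5.0
```

send_rows:
  series:
    - [[0, 0, 0, 0, 0, 0, 150], [0, 0, 0, 0, 0, 0, 140], [0, 0, 0, 0, 0, 0, 130], [0, 0, 0, 0, 0, 0, 115], [0, 0, 0, 0, 0, 0, 100], [0, 0, 0, 0, 0, 0, 80], [0, 0, 0, 0, 0, 0, 60], [0, 0, 0, 0, 0, 0, 60]]

```text
t: 14.25
tool_pos: [0.5512, 0.2922, 0.2295]
tool_rot: [0.778, 0.628, 0.0, 0.0]
contact_force: [0.0, -0.0, -0.7]
width: 0.0689
grip_force: 0.0
```

send_rows:
  series:
    - [[0, 0, 0, 0, 0, 0, 40], [0, 0, 0, 0, 0, 0, 40], [0, 0, 0, 0, 0, 0, 40], [0, 0, 0, 0, 0, 0, 40], [0, 0, 0, 0, 0, 0, 40], [0, 0, 0, 0, 0, 0, 40], [0, 0, 0, 0, 0, 0, 40], [0, 0, 0, 0, 0, 0, 40]]

```text
t: 14.92
tool_pos: [0.5513, 0.2922, 0.2295]
tool_rot: [0.778, 0.628, 0.0, 0.0]
contact_force: [1.6, -0.7, -1.1]
width: 0.0774
grip_force: 0.0
```

```bash
python3 m.py
python3 - <<'E'
from h import *
im,D=manip.read_camera('wrist');im2,_=manip.read_camera('side')
save('v6',np.hstack([cv2.resize(im,(400,300)),cv2.resize(np.ascontiguousarray(im2[20:170,110:310]),(400,300))]))
E
```

```text
14.92 rackpos [ 0.3987 -0.4799  0.2295] yaw 77.81962714297416 tz [ 0. -0. -1.] F [-0.3215 -1.6609 -1.0716] M [ 0.0178 -0.0461  0.0126] 0.07742782481833181 0.0
neck 303 [-0.4823 -0.4759] [0.2503 0.2507]
handle z 0.18 [-0.4968 -0.462 ] -0.4793776161800529 X 0.40838253841229893
handle z 0.195 [-0.4969 -0.4622] -0.4795393477274019 X 0.4082514563934255
top 400 [0.2561 0.257  0.2578]
```

View pics/v6.png

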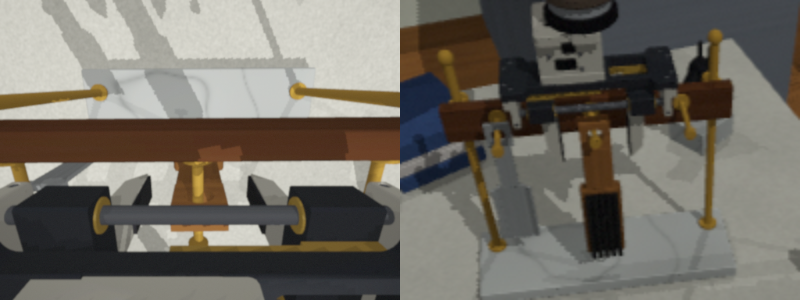

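The wrist view shows the brush hanging on the peg at (198,180), clear of both open fingers. The side view agrees, with the knob in front of the hole. I go straight up, then away.

send_rows:
  series:
    - [[0, 0, -8, 0, 0, 0, 40], [0, 0, -22, 0, 0, 0, 40], [0, 0, -40, 0, 0, 0, 40], [0, 0, -65, 0, 0, 0, 40], [0, 0, -90, 0, 0, 0, 40], [0, 0, -115, 0, 0, 0, 40], [0, 0, -130, 0, 0, 0, 40], [0, 0, -130, 0, 0, 0, 40]]

```text
t: 15.73
tool_pos: [0.5524, 0.2941, 0.3653]
tool_rot: [0.778, 0.628, 0.004, 0.001]
contact_force: [0.2, -0.2, -0.7]
width: 0.0775
grip_force: 0.0
```

send_rows:
  series:
    - [[-15, 0, 0, 0, 0, 0, 40], [-40, 0, 0, 0, 0, 0, 40], [-70, 0, 0, 0, 0, 0, 40], [-100, 0, 0, 0, 0, 0, 40], [-130, 0, 0, 0, 0, 0, 40], [-145, 0, 0, 0, 0, 0, 40], [-150, 0, 0, 0, 0, 0, 40], [-150, 0, 0, 0, 0, 0, 40]]

```text
t: 16.4
tool_pos: [0.5197, 0.1441, 0.3596]
tool_rot: [0.779, 0.627, -0.0, 0.001]
contact_force: [-0.0, 0.2, 0.5]
width: 0.0772
grip_force: 0.0
```

send_rows:
  series:
    - [[0, 0, 0, 0, 0, 0, 40], [0, 0, 0, 0, 0, 0, 40], [0, 0, 0, 0, 0, 0, 40], [0, 0, 0, 0, 0, 0, 40], [0, 0, 0, 0, 0, 0, 40], [0, 0, 0, 0, 0, 0, 40], [0, 0, 0, 0, 0, 0, 40], [0, 0, 0, 0, 0, 0, 40]]

```text
t: 17.07
tool_pos: [0.5196, 0.1457, 0.3595]
tool_rot: [0.778, 0.628, 0.0, -0.0]
contact_force: [0.3, 0.4, -0.3]
width: 0.0774
grip_force: 0.0
```

Run:
```python
from h import *
st()
im0,_=manip.read_camera('side');w,_=manip.read_camera('wrist')
for i in range(8): manip.read_camera('side')
im,D=manip.read_camera('side')
b=manip.boxes_of('side','brush')[:1];print(b)
d=np.abs(im.astype(int)-im0).max(-1);print('diff in brush area',(d[60:170,180:260]>40).sum())
save('v7',np.hstack([cv2.resize(w,(400,300)),cv2.resize(im,(400,300))]))
```

```text
17.07 rackpos [ 0.2489 -0.4788  0.3595] yaw 77.83931073412454 tz [-0.      0.0001 -1.    ] F [ 0.4768 -0.2373 -0.2884] M [-0.0305 -0.1384  0.0274] 0.07736437587742538 0.0
[{'extent': [0.3863, 0.2016, 0.4361, 0.3846], 'score': 0.86}]
diff in brush area 0
```

View pics/v7.png

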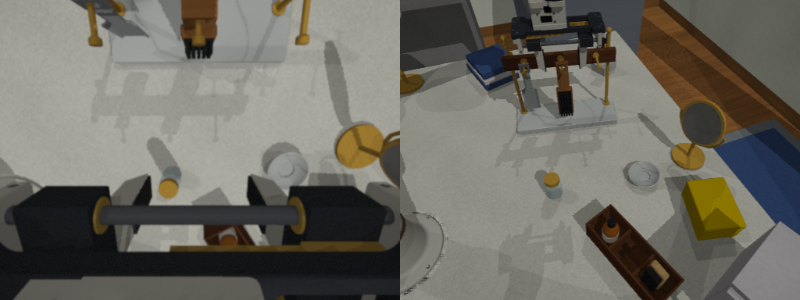

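The brush hangs still on the middle peg, at (565,85) in the right half. The spray, shoe brush, perfume and dish are all where they were.

```bash
python3 -c "
from rig import manip
print(manip.job_done())"
```

```text
the job is handed in; nothing more can be done
None
```

The brush hangs still on the middle peg, past the knob; it held a tug of about 8 N for over half a second before release, nothing else appears disturbed, and I handed the job in at about 17 s on the robot's clock.

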